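Set the light attenuator to its third click

ROBOT

A 6-joint arm with a two-finger parallel gripper is mounted at the origin on a cart in front of the work surface, level with it; the furniture and walls round the work are solid. World frame = base frame: x ahead of the robot, y to its left, z up, the work surface at z = 0. Lengths are in m, angles in rad, forces in N, time in s.
With the tool pointing down it reaches from about 0.375 to 0.9 m from the base axis. Payload 3.1 kg.
Tool frame: the origin (TCP) lies on the centre line of the jaws, within the pads' length; the fingertips stand 22 mm ahead of it and the grasp point (between the pads) lies 3 mm ahead of it; z points along the fingers, y is the line along which they close (so a half turn about z gives the same grasp; the last joint's range is limited). The gripper opens to 85 mm and grips with 20 to 120 N. Pads are 22 mm wide; open, the fingers measure 114 mm over their backs; the gripper's body (76 mm by 85 mm) begins 54 mm behind the grasp point. The pads swing forward as they close: fully open they stand 13 mm farther back than shut.
Start: joints at [-1.347, 0.527, 1.433, -0, 1.181, -0.178], TCP at [0.245, -0.575, 0.253] pointing down, gripper open.
Joint ranges: [-3.08, 3.08], [-0.75, 2.2], [0.22, 2.44], [-1.43, 4.57], [0, 2.65], [-2.85, 2.85]. Speed limits (rad/s): [2.79, 2.79, 3.14, 3.14, 3.14, 3.14].

INTERFACE

Orientations are given as a unit quaternion [x, y, z, w].
In Python, from station import manip, imaging, sense gives the robot as it stands (manip), with the cameras (imaging) and the readings as plain functions.
- The arm moves only by the shell command python3 drive.py [FORCE], which reads ROWS from standard input. ROWS is a JSON object with one list for each field, all of the same length, 1 to 20, a row being the entries at one place: tx, ty, tz (the shift in parts of the range, where 1.0 means 80 cm), spin (a turn about the tool's z in shares of 2 rad (1.0 is 2 rad)), jaw (the opening from 0.0 (shut) to 1.0 (fully open)); each row is the pose to reach, as a shift and turn from the pose commanded when the command began, along the tool's axes at that moment; what a row does not reach only later rows make up. A row lasts 1/10 s, in which the tool goes at most 0.05 m and 0.15 rad, less where a joint would pass 70% of its speed; a pose out of reach is approached as far as the arm can. The fingers move at their own pace and stop on an object; FORCE is the grip in N (left out, the last holds). Time passes only in rows, so rows that do not move let the fingers close. It prints the time, the measured TCP pose, the force, the opening and the grip force at its end. Shift and turn numbers lie between -1 and 1, and a call with a number outside is refused. Input that does not fit is refused with a message, and nothing moves.
- sense(): the state, without advancing time (a new reading comes with each control period).
- imaging.snapshot(name): name is "scene" or "side" or "wrist"; returns a dict with "pixels" (384x512x3 uint8, red, green, blue), "range_z" (384x512 float32, m along the optical axis (not along the pixel's ray), 0 where there is no reading), "fov_y" (degrees; the focal length in pixels is half the picture's height over the tangent of half this angle, whatever the lens; pixels are square), "cx", "cy" (the principal point, pixels), "R" (3x3) and "t" (3): a world point X has camera coordinates R X + t; the wrist camera has in their place "hand_eye" (4x4, takes a point from camera to tool coordinates, whose origin is the TCP and whose axes are the flange's). Camera axes: x right, y down, z forward; pixel columns grow to the right and rows downward; lengths in m; the calibration is good to about 2 mm. The wrist camera is an equidistant fisheye: a pixel r from the principal point sees the ray r / f radians off the axis. A picture is of the moment at which its call begins: read the wrist's pose just before it.
- manip.sign_off(): hands the job in; it is judged then, once.
The state is a dict: "t": time; "q": joint angles; "qd": joint speeds; "tau": joint torques, N m; "tcp_pos": TCP position; "tool_rot": TCP orientation; "force": force on the tool from outside, world axes, zero at the start; "ft_torque": the same for the moment, N m; "finger_gap": opening from 0.0 (shut) to 1.0 (fully open); "gripper_force": force on a finger pad.
Only numpy, scipy, OpenCV 4.12 (cv2) and the standard library are available. Lean on these libraries where they do the work, as an engineer would, in place of code of your own. Each camera call takes 0.05 s, during which the arm holds its last target. There are 200 camera calls.

TASK

The click lever on the light attenuator has been left at some unknown setting. Pushing with the fingers only and never pinching it, gently push the lever all the way home to its end stop at the light-port end, then push it back the other way, counting the clicks, and leave it settled in the third click from home (home itself is not counted). Never let it go past the third click, and leave the glassware and other things standing round it where they are.

Things in the scene. Friction and masses are not known exactly. Their poses are not given: they have to be found in the camera images.
- attenuator: grey metal case fixed to the bench, 80 x 210 x 44 mm (x, y, z), with a lever in a slot along the middle of its top. Origin: centre of its underside; z up, y along case and slot; the home end is -y. Seven ribs 2 mm high on the -x side of the slot mark the lever's resting places, 18 mm apart, from y = -54 mm (home, a longer rib) to +54 mm. Over 35 N from the fingers on case or lever is rough
- light_port (a point): centre of the open face of the round metal light port, 41 mm in diameter, that sticks out 29 mm from the -y (home) end face of the case, 24 mm above the bench; nothing on the case but the lever stands higher than 48 mm
- lever_top (a point): centre of the top of the lever's black grip, 90 mm above the bench. The grip is an upright flat-sided block, 24 mm across the slot (case x) and 12 mm along it (case y), lower edge 56 mm above the bench, on a thin steel stem. It only slides along case y: its centre is at case x = 0, y = -54 mm + joint value. Push on its flat +y or -y face
- lever (a joint): lever travel in m: 0 at the rigid home stop, growing along case +y. Clicks (resting places) every 0.018: 0 home, 0.018 first, 0.036 second, 0.054 third, far stop 0.108. It starts near the first or second click. About 5 N pushes it out of a click; half way to the next (9 mm) the resistance vanishes and it snaps forward by itself to within 2 mm of it
- vial_2: closed sample vial 27 mm in diameter, 66 mm tall, standing loose on the far (+x) side of the case; origin at the centre of its foot; not to be moved
- weight_100: small metal knob-topped weight, 25 mm in diameter, 34 mm tall, standing loose on the far (+x) side of the case; origin at the centre of its foot; not to be moved
- cup_1: low round sample cup, 52 mm in diameter, 22 mm tall, loose on the far (+x) side of the case towards the light port; origin at the centre of its foot; not to be moved
- beaker_1: clear beaker 53 mm in diameter, 70 mm tall, standing loose on the near (-x) side of the case; origin at the centre of its foot; not to be moved
- vial_4: closed sample vial 27 mm in diameter, 66 mm tall, standing loose on the near (-x) side of the case; origin at the centre of its foot; not to be moved
- dish_1: flat round dish 61 mm in diameter, 12 mm tall, lying loose beyond the +y end of the case; origin at the centre of its underside; not to be moved

How it is judged:
By the outcome, as a careful person would: the job done as asked, in the order asked, and still so for the second after the job is handed in, with the robot touching nothing.
It also fails if it takes over 48 s, if anything falls off the work surface, if the arm or the gripper's body presses on something with over 40 N, if the wrist force passes 120 N, or if a joint passes its speed limit or range.

## Working session

There is one attempt and no reset: what is moved stays moved. The work goes in short steps, Python scripts to look and compute and a shell command to move; the robot and the scene stay as the last step left them, time stands still between calls to the robot, and variables do not carry over. Pictures are saved under pics/ and viewed, at most 10 in all, crops included, and the job is handed in when it is done.

```bash
ls; mkdir -p pics; cat > h.py <<'E'
import numpy as np, cv2
from station import manip, imaging, sense
from scipy.spatial.transform import Rotation as Ro
def snap(n):
    s=imaging.snapshot(n); np.savez('last_%s.npz'%n,**s); return s
def load(n): return dict(np.load('last_%s.npz'%n))
def world(s):
    """per-pixel world points for scene/side"""
    z=s['range_z']; h,w=z.shape; f=h/2/np.tan(np.radians(float(s['fov_y']))/2)
    v,u=np.mgrid[:h,:w]
    P=np.dstack([(u-s['cx'])/f*z,(v-s['cy'])/f*z,z])
    return (P-s['t'])@s['R']   # R^T (P-t)
E
python3 - <<'E'
from h import *
st=sense(); print({k:np.round(v,3) for k,v in st.items()})
for n in('scene','side'):
    s=snap(n); cv2.imwrite(f'pics/{n}.png',s['pixels'][...,::-1]); print(n,s['fov_y'],s['R'],s['t'])
a=cv2.imread('pics/scene.png');b=cv2.imread('pics/side.png')
cv2.imwrite('pics/both.png',cv2.resize(np.vstack([a,b]),None,fx=.78,fy=.78))
E
```

```text
drive.py
pics
station.py
{'t': np.float64(0.0), 'q': array([-1.346,  0.528,  1.434,  0.   ,  1.181, -0.178]), 'qd': array([ 0.001, -0.   , -0.   ,  0.001, -0.002, -0.001]), 'tau': array([ 0.0000e+00, -4.4234e+01, -1.7802e+01, -0.0000e+00,  8.0000e-03,
       -0.0000e+00]), 'tcp_pos': array([ 0.245, -0.574,  0.252]), 'tool_rot': array([ 0.98 ,  0.2  , -0.   , -0.001]), 'force': array([-0.237,  0.275,  0.943]), 'ft_torque': array([ 0.05 ,  0.005, -0.023]), 'gripper_force': np.float64(0.0), 'finger_gap': np.float64(1.0)}
scene 47.43279090519177 [[-0.78393979 -0.6207869  -0.00787643]
 [-0.30564606  0.3969555  -0.8654518 ]
 [ 0.54038773 -0.6760547  -0.50093028]] [0.50394474 0.20925807 0.71187194]
side 46.8479966754754 [[-0.99769622  0.06629669 -0.01438748]
 [ 0.0504101   0.58257279 -0.81121376]
 [-0.04539904 -0.81007018 -0.5845727 ]] [0.56966163 0.00785586 0.9915405 ]
```

View pics/scene.png

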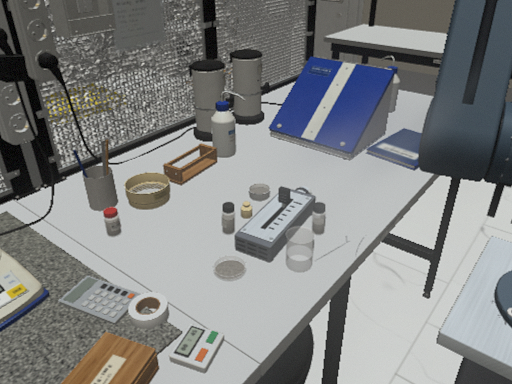

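View pics/side.png

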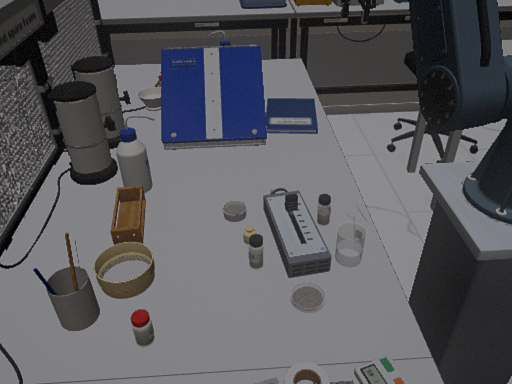

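The scene view shows the case centred near (277,222) with the black lever near (284,193). In the side view they are near (295,232) and (291,203). The home end with the port and cord loop points away from both cameras. The beaker is near (300,250) and a vial near (319,215) in the scene view. I'll measure all of these from depth.

```bash
python3 - <<'E'
from h import *
for n,c in(('scene',(277,222)),('side',(295,232))):
    s=load(n); W=world(s)
    print(n,'case px',W[c[1],c[0]])
    C=W[c[1],c[0],:2]
    d=np.hypot(W[...,0]-C[0],W[...,1]-C[1]); ok=(s['range_z']>0)&(d<.14)
    print('table z',np.median(W[(s['range_z']>0)&(d<.3)&(abs(W[...,2])<.01)][:,2]))
    m=(ok&(W[...,2]>.038)&(W[...,2]<.053)).astype(np.uint8)
    k,l,st,ce=cv2.connectedComponentsWithStats(m); i=1+np.argmax(st[1:,4]); P=W[l==i]
    r=cv2.minAreaRect((P[:,:2]*1000).astype(np.float32)); print('case top',len(P),r,np.median(P[:,2]))
    ang=[np.degrees(np.arctan2(*(cv2.boxPoints(r)[j+1]-cv2.boxPoints(r)[j])[::-1])) for j in(0,1)];print(ang)
    g=ok&(W[...,2]>.058)&(W[...,2]<.1)
    k,l,st,ce=cv2.connectedComponentsWithStats(g.astype(np.uint8))
    for i in range(1,k):
        Q=W[l==i]
        if len(Q)>8: print(ce[i].round(),len(Q),'mean',Q.mean(0).round(4),'top',np.median(Q[Q[:,2]>Q[:,2].max()-.006],0).round(4),Q.min(0).round(3),Q.max(0).round(3))
    x0,y0=c[0]-75,c[1]-65
    cv2.imwrite(f'pics/{n}_c.png',cv2.resize(s['pixels'][y0:y0+120,x0:x0+150,::-1],None,fx=5,fy=5,interpolation=2))
E
```

```text
scene case px [0.48684714 0.12594655 0.04557192]
table z 0.0006091409342445364
case top 2210 ((505.3557434082031, 97.42616271972656), (80.97410583496094, 218.17532348632812), 8.139165878295898) 0.04554584648954283
[np.float32(-81.86083), np.float32(8.139166)]
[283. 195.] 186 mean [0.5064 0.0775 0.0773] top [0.5071 0.0766 0.0905] [0.496 0.067 0.059] [0.52  0.083 0.093]
[228. 207.] 104 mean [0.5815 0.1658 0.0648] top [0.5819 0.1651 0.0665] [0.571 0.153 0.058] [0.595 0.176 0.069]
[318. 207.] 102 mean [0.4362 0.0546 0.0649] top [0.4364 0.0532 0.0665] [0.426 0.04  0.058] [0.45  0.066 0.069]
[299. 237.] 360 mean [0.4113 0.1616 0.0653] top [0.4133 0.1546 0.0692] [0.384 0.135 0.058] [0.437 0.189 0.073]
side case px [0.50576782 0.12787011 0.04326903]
table z -0.00017683411867622093
case top 2761 ((504.9156799316406, 97.47616577148438), (79.6493911743164, 220.00401306152344), 8.410759925842285) 0.044739645437477396
[np.float32(-81.58923), np.float32(8.410759)]
[291. 202.] 203 mean [0.508  0.0776 0.0769] top [0.5078 0.0767 0.0893] [0.495 0.068 0.058] [0.519 0.083 0.092]
[324. 198.] 101 mean [0.4373 0.0544 0.0644] top [0.437  0.0542 0.0656] [0.425 0.041 0.058] [0.449 0.064 0.067]
[351. 232.] 328 mean [0.4084 0.1613 0.0651] top [0.4064 0.1526 0.0688] [0.383 0.134 0.058] [0.435 0.191 0.072]
[256. 239.] 135 mean [0.5827 0.1662 0.0645] top [0.5822 0.165  0.0657] [0.571 0.152 0.058] [0.595 0.176 0.068]
```

View pics/side_c.png

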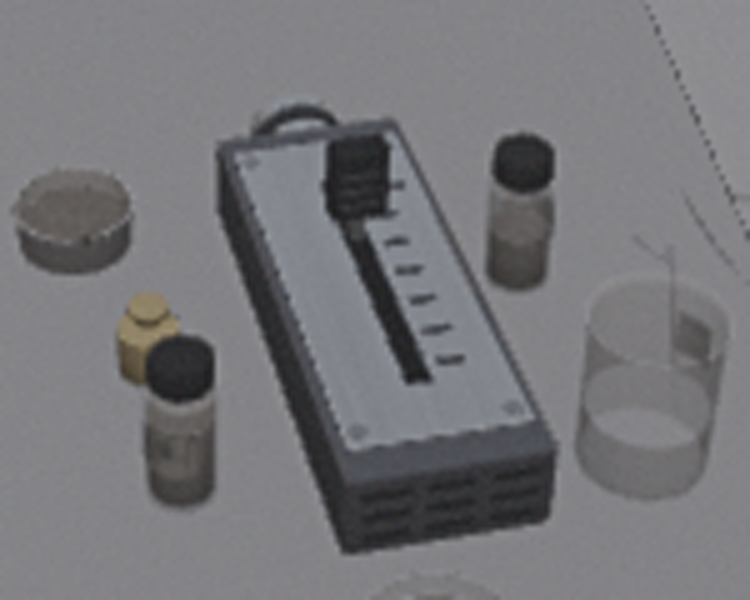

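View pics/scene_c.png

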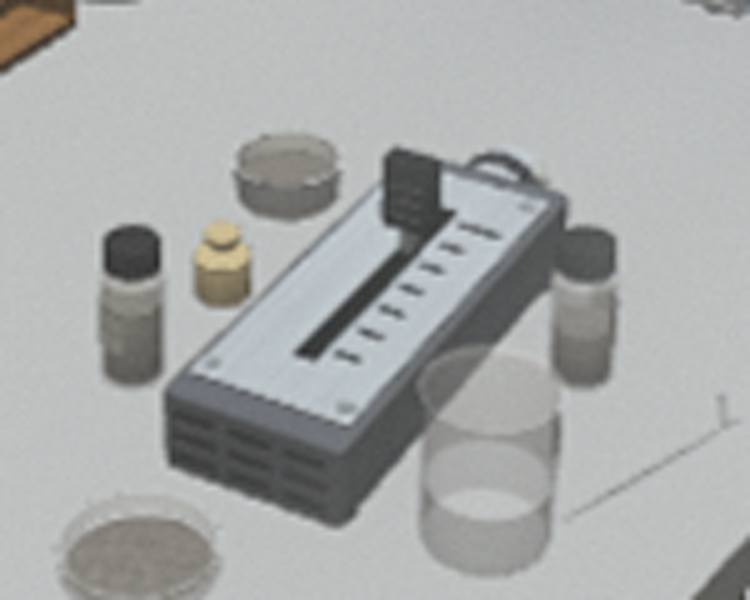

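The side crop shows the lever grip near (357,175), still towards the home end. Four or five ribs show below it, so it sits near the second click. Everything else stands well clear of the strip above the case. Next I'll refine the case frame, check that the path is clear, and work out the shift.

```bash
cat >> h.py <<'E'
TH=np.radians(8.3); EX=np.array([np.cos(TH),np.sin(TH)]); EY=np.array([-np.sin(TH),np.cos(TH)]); L0=np.array([.5075,.0767])
def shift(tgt):
    st=sense(); R=Ro.from_quat(st['tool_rot']).as_matrix()
    return R.T@(np.array(tgt)-st['tcp_pos']), R
E
python3 - <<'E'
from h import *
A=np.array([.245,-.575]);B=L0+.035*EY
D,R=shift([*B,.20]); x=R[:,0]; yaw=np.arctan2(x[1],x[0])
print('target',B,'D',D,'turn',-(TH+np.pi/2-yaw),'yaw',yaw)
for n in('scene','side'):
    s=load(n);W=world(s); P=W[(s['range_z']>0)]; C=np.array([.505,.0975])
    # +y end of case top and sides in case frame
    q=(P[:,:2]-C); cx=q@EX; cy=q@EY
    m=(P[:,2]>.040)&(P[:,2]<.05)&(abs(cx)<.03)&(abs(cy)<.15)
    print(n,'cy range',np.percentile(cy[m],[.2,1,99,99.8]))
    m=(P[:,2]>.040)&(P[:,2]<.05)&(abs(cx)<.07)&(abs(cy)<.09); print('cx range',np.percentile(cx[m],[.5,99.5]))
    g=(P[:,2]>.083)&(P[:,2]<.1)&(abs(cx)<.03)&(abs(cy)<.09); print('grip cx',np.percentile(cx[g],[2,50,98]),'cy',np.percentile(cy[g],[2,50,98]))
    u=(B-A)/np.linalg.norm(B-A); w=P[:,:2]-A; al=w@u; la=abs(w@np.array([-u[1],u[0]]))
    for lo in np.arange(.15,.9,.1):
        m=(al>lo)&(al<lo+.1)&(la<.15)&(P[:,2]<.6); print(round(lo,2),P[m][:,2].max().round(3) if m.any() else None,end=' ')
    print()
E
```

```text
target [0.50244753 0.1113334 ] D [ 0.50570826 -0.52976497  0.05363699] turn -1.3128878831362059 yaw 0.4027707715742201
scene cy range [-0.12939322 -0.12008026  0.10710884  0.10775991]
cx range [-0.06741052  0.03912471]
grip cx [-0.01098099 -0.00121708  0.01104365] cy [-0.02820895 -0.01986588 -0.0166805 ]
0.15 0.019 0.25 0.019 0.35 0.004 0.45 0.004 0.55 0.068 0.65 0.093 0.75 0.073 0.85 0.015 
side cy range [-0.12775045 -0.1167972   0.10729024  0.10824632]
cx range [-0.06611662  0.0390039 ]
grip cx [-0.01165336 -0.00077886  0.01051883] cy [-0.02880565 -0.02048644 -0.01688389]
0.15 0.018 0.25 0.018 0.35 0.004 0.45 0.411 0.55 0.067 0.65 0.092 0.75 0.072 0.85 0.014
```

The path is clear above about 0.1 m and the grip centre agrees between the two cameras. Moving to a point above the +y side of the lever, with the fingers shut.

The manual's scale: shifts go in shares of 80 cm and turns go in shares of 2 rad. Converting my numbers, -0.53 m is -0.6625, 0.506 m is 0.6325, -1.313 rad is -0.6565.

```bash
echo '{"tx":[0.6325,0.6325,0.6325,0.6325,0.6325,0.6325,0.6325,0.6325,0.6325,0.6325,0.6325,0.6325,0.6325,0.6325,0.6325,0.6325,0.6325,0.6325,0.6325],"ty":[-0.6625,-0.6625,-0.6625,-0.6625,-0.6625,-0.6625,-0.6625,-0.6625,-0.6625,-0.6625,-0.6625,-0.6625,-0.6625,-0.6625,-0.6625,-0.6625,-0.6625,-0.6625,-0.6625],"tz":[0.0375,0.0375,0.0375,0.0375,0.0375,0.0375,0.0375,0.0375,0.0375,0.0375,0.0375,0.0375,0.0375,0.0375,0.0375,0.0375,0.0375,0.0375,0.0375],"spin":[-0.6565,-0.6565,-0.6565,-0.6565,-0.6565,-0.6565,-0.6565,-0.6565,-0.6565,-0.6565,-0.6565,-0.6565,-0.6565,-0.6565,-0.6565,-0.6565,-0.6565,-0.6565,-0.6565],"jaw":[0,0,0,0,0,0,0,0,0,0,0,0,0,0,0,0,0,0,0]}' | python3 drive.py 40; python3 - <<'E'
from h import *
D,R=shift([*(L0+.035*EY),.090]); print(D,R.round(3), sense()['qd'].round(3))
E
```

```text
t: 2.0
tcp_pos: [0.5023, 0.1097, 0.2233]
tool_rot: [0.655, 0.756, -0.0, -0.0]
force: [0.3, 0.1, 0.5]
finger_gap: -0.001
gripper_force: 0.0
[0.00159837 0.00048855 0.1332555 ] [[-0.143  0.99  -0.001]
 [ 0.99   0.143 -0.   ]
 [-0.    -0.001 -1.   ]] [-0.004 -0.004 -0.004  0.001 -0.     0.   ]
```

In the tool's units: 0.132 m is 0.165, 0.13 m is 0.1625.

```bash
echo '{"tx":[0.0025,0.0025,0.0025,0.0025,0.0025,0.0025],"ty":[0,0,0,0,0,0],"tz":[0.05,0.1,0.1375,0.1625,0.165,0.165],"spin":[0,0,0,0,0,0],"jaw":[0,0,0,0,0,0]}' | python3 drive.py; python3 - <<'E'
from h import *
s=snap('side'); cv2.imwrite('pics/side2.png',cv2.resize(s['pixels'][150:300,200:400,::-1],None,fx=4,fy=4,interpolation=2))
p=sense()['tcp_pos']; print((p[:2]-L0)@EY,(p[:2]-L0)@EX,p)
E
```

```text
t: 2.6
tcp_pos: [0.5024, 0.1121, 0.0913]
tool_rot: [0.655, 0.756, -0.0, -0.0]
force: [-0.2, 1.1, 0.3]
finger_gap: -0.0
gripper_force: 0.0
0.0358455185467882 0.0007508401282567946 [0.50306845 0.11227845 0.09204089]
```

View pics/side2.png

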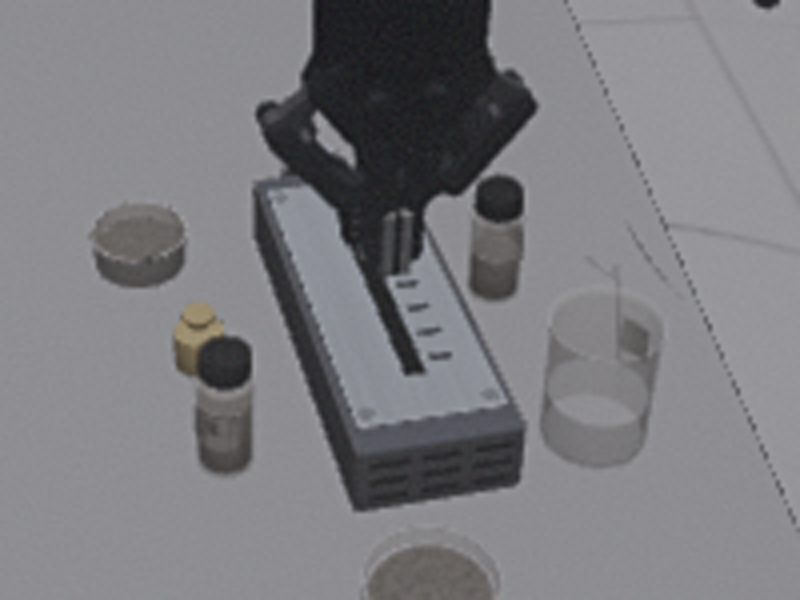

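The shut fingertips hover over the slot on the +y side of the lever, near (398,265), clear of every neighbour. Pushing towards home.

In the tool's units: -0.024 m is -0.03, -0.022 m is -0.0275.

```bash
echo '{"tx":[-0.0063,-0.0125,-0.0175,-0.0213,-0.025,-0.0275,-0.03,-0.03],"ty":[0,0,0,0,0,0,0,0],"tz":[0,0,0,0,0,0,0,0],"spin":[0,0,0,0,0,0,0,0],"jaw":[0,0,0,0,0,0,0,0]}' | python3 drive.py; echo '{"tx":[-0.0025,-0.005,-0.0075,-0.0075],"ty":[0,0,0,0],"tz":[0,0,0,0],"spin":[0,0,0,0],"jaw":[0,0,0,0]}' | python3 drive.py;echo '{"tx":[-0.0025,-0.005,-0.0075,-0.0075],"ty":[0,0,0,0],"tz":[0,0,0,0],"spin":[0,0,0,0],"jaw":[0,0,0,0]}' | python3 drive.py
```

```text
t: 3.45
tcp_pos: [0.506, 0.0891, 0.0913]
tool_rot: [0.654, 0.756, -0.0, -0.0]
force: [-0.4, -0.3, 0.0]
finger_gap: -0.001
gripper_force: 0.0
t: 3.85
tcp_pos: [0.5069, 0.083, 0.0913]
tool_rot: [0.654, 0.756, -0.0, 0.0]
force: [-0.1, -0.3, 0.8]
finger_gap: -0.004
gripper_force: 0.0
t: 4.25
tcp_pos: [0.5076, 0.0775, 0.0913]
tool_rot: [0.654, 0.756, 0.0, -0.0]
force: [-0.5, 3.5, 0.3]
finger_gap: 0.005
gripper_force: 1.3
```

```bash
echo '{"tx":[-0.0013,-0.0025,-0.0038,-0.005,-0.005],"ty":[0,0,0,0,0],"tz":[0,0,0,0,0],"spin":[0,0,0,0,0],"jaw":[0,0,0,0,0]}' | python3 drive.py; echo '{"tx":[-0.0013,-0.0025,-0.0038,-0.005,-0.005],"ty":[0,0,0,0,0],"tz":[0,0,0,0,0],"spin":[0,0,0,0,0],"jaw":[0,0,0,0,0]}' | python3 drive.py;echo '{"tx":[-0.0013,-0.0025,-0.0038,-0.0038],"ty":[0,0,0,0],"tz":[0,0,0,0],"spin":[0,0,0,0],"jaw":[0,0,0,0]}' | python3 drive.py
```

```text
t: 4.75
tcp_pos: [0.5082, 0.0731, 0.0913]
tool_rot: [0.654, 0.757, -0.0, 0.0]
force: [-0.7, 2.5, 0.9]
finger_gap: 0.001
gripper_force: 1.4
t: 5.25
tcp_pos: [0.5091, 0.069, 0.0913]
tool_rot: [0.654, 0.756, -0.0, 0.0]
force: [1.1, 0.3, -1.0]
finger_gap: 0.001
gripper_force: 0.0
t: 5.65
tcp_pos: [0.5093, 0.0663, 0.0913]
tool_rot: [0.654, 0.756, 0.0, 0.0]
force: [-1.2, 0.3, 0.1]
finger_gap: 0.002
gripper_force: 0.0
```

In the tool's units: -0.003 m is -0.0038, -0.002 m is -0.0025.

```bash
echo '{"tx":[-0.0013,-0.0025,-0.0038,-0.0038],"ty":[0,0,0,0],"tz":[0,0,0,0],"spin":[0,0,0,0],"jaw":[0,0,0,0]}' | python3 drive.py; for i in 1; do :; done; echo '{"tx":[-0.0013,-0.0013],"ty":[0,0],"tz":[0,0],"spin":[0,0],"jaw":[0,0]}' | python3 drive.py; echo '{"tx":[-0.0013,-0.0013],"ty":[0,0],"tz":[0,0],"spin":[0,0],"jaw":[0,0]}' | python3 drive.py
```

```text
t: 6.05
tcp_pos: [0.5097, 0.0634, 0.0913]
tool_rot: [0.654, 0.756, -0.0, 0.0]
force: [0.4, -0.2, 0.0]
finger_gap: -0.003
gripper_force: 0.0
t: 6.25
tcp_pos: [0.5098, 0.0627, 0.0913]
tool_rot: [0.654, 0.756, 0.0, -0.0]
force: [-0.9, 0.9, 0.4]
finger_gap: -0.001
gripper_force: 0.6
t: 6.45
tcp_pos: [0.5098, 0.0625, 0.0914]
tool_rot: [0.654, 0.756, 0.001, -0.001]
force: [-0.4, 5.5, 0.2]
finger_gap: -0.003
gripper_force: 2.7
```

In the tool's units: -0.001 m is -0.0013.

```bash
echo '{"tx":[-0.0013,-0.0013],"ty":[0,0],"tz":[0,0],"spin":[0,0],"jaw":[0,0]}' | python3 drive.py; echo '{"tx":[-0.0006,-0.0006],"ty":[0,0],"tz":[0,0],"spin":[0,0],"jaw":[0,0]}' | python3 drive.py
```

```text
t: 6.65
tcp_pos: [0.5098, 0.0624, 0.0914]
tool_rot: [0.655, 0.756, 0.001, -0.001]
force: [0.4, 9.2, 0.7]
finger_gap: 0.002
gripper_force: 4.5
t: 6.85
tcp_pos: [0.5098, 0.0623, 0.0914]
tool_rot: [0.655, 0.756, 0.001, -0.001]
force: [-0.2, 9.9, 1.0]
finger_gap: 0.0
gripper_force: 5.3
```

The force climbs at a fixed position (about 10 N with the TCP at y=0.0624), so this is the rigid home stop. Now I'll lift over to the −y side.

In the tool's units: -0.06 m is -0.075, -0.044 m is -0.055.

```bash
echo '{"tx":[0.0075,0.0188,0.0188,0.0188,0,-0.0375,-0.055,-0.055,-0.055,-0.055,-0.055,-0.055],"ty":[0,0,0,0,0,0,0,0,0,0,0,0],"tz":[0,0,-0.0375,-0.075,-0.075,-0.075,-0.075,-0.075,-0.0375,-0.0063,0,0],"spin":[0,0,0,0,0,0,0,0,0,0,0,0],"jaw":[0,0,0,0,0,0,0,0,0,0,0,0]}' | python3 drive.py; python3 - <<'E'
from h import *
p=sense()['tcp_pos']; H=np.array([.5098,.0623]); print('rel home contact',(p[:2]-H)@EY,(p[:2]-L0)@EX)
s=snap('side'); cv2.imwrite('pics/side3.png',cv2.resize(s['pixels'][150:300,200:400,::-1],None,fx=4,fy=4,interpolation=2))
E
```

```text
t: 8.05
tcp_pos: [0.5155, 0.0171, 0.0903]
tool_rot: [0.654, 0.757, -0.001, -0.002]
force: [-0.4, 0.5, 0.0]
finger_gap: 0.001
gripper_force: 0.0
rel home contact -0.045515205184861365 -0.000696504463809263
```

View pics/side3.png

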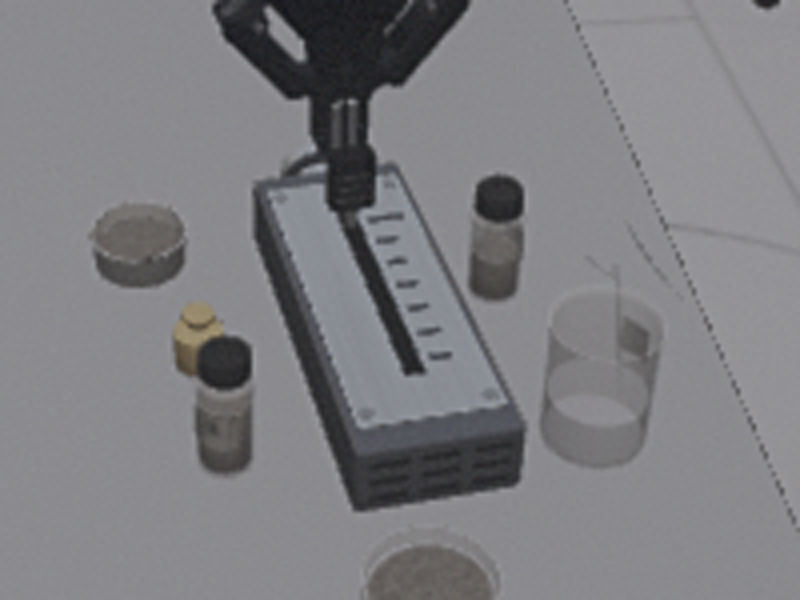

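The grip is at home, near (350,180), with its stem level with the long rib at (385,217). All seven ribs show and the fingers are behind it. Pushing back, looking for contact and the first click.

In the tool's units: 0.009 m is 0.0113, 0.006 m is 0.0075.

```bash
echo '{"tx":[0.0038,0.0075,0.0113,0.0113],"ty":[0,0,0,0],"tz":[0,0,0,0],"spin":[0,0,0,0],"jaw":[0,0,0,0]}' | python3 drive.py; echo '{"tx":[0.0019,0.0038,0.0038],"ty":[0,0,0],"tz":[0,0,0],"spin":[0,0,0],"jaw":[0,0,0]}' | python3 drive.py;  echo '{"tx":[0.0019,0.0038,0.0038],"ty":[0,0,0],"tz":[0,0,0],"spin":[0,0,0],"jaw":[0,0,0]}' | python3 drive.py; echo '{"tx":[0.0019,0.0038,0.0038],"ty":[0,0,0],"tz":[0,0,0],"spin":[0,0,0],"jaw":[0,0,0]}' | python3 drive.py
```

```text
t: 8.5
tcp_pos: [0.5153, 0.0259, 0.0919]
tool_rot: [0.654, 0.757, 0.0, 0.0]
force: [-0.5, 0.1, 0.6]
finger_gap: 0.001
gripper_force: 0.0
t: 8.8
tcp_pos: [0.5147, 0.0285, 0.0913]
tool_rot: [0.654, 0.757, -0.0, -0.0]
force: [-0.0, 0.1, -0.7]
finger_gap: -0.003
gripper_force: 0.0
t: 9.1
tcp_pos: [0.5145, 0.0311, 0.0913]
tool_rot: [0.654, 0.757, -0.0, 0.0]
force: [-0.3, -2.0, 0.1]
finger_gap: 0.002
gripper_force: 1.2
t: 9.4
tcp_pos: [0.5141, 0.0341, 0.0913]
tool_rot: [0.654, 0.757, -0.0, 0.0]
force: [-0.5, -4.7, -0.1]
finger_gap: 0.0
gripper_force: 2.1
```

In the tool's units: 0.002 m is 0.0025, 0.001 m is 0.0013.

```bash
echo '{"tx":[0.0013,0.0025,0.0025],"ty":[0,0,0],"tz":[0,0,0],"spin":[0,0,0],"jaw":[0,0,0]}' | python3 drive.py; echo '{"tx":[0.0013,0.0025,0.0025],"ty":[0,0,0],"tz":[0,0,0],"spin":[0,0,0],"jaw":[0,0,0]}' | python3 drive.py;  echo '{"tx":[0.0013,0.0025,0.0025],"ty":[0,0,0],"tz":[0,0,0],"spin":[0,0,0],"jaw":[0,0,0]}' | python3 drive.py
```

```text
t: 9.7
tcp_pos: [0.5137, 0.0366, 0.0913]
tool_rot: [0.654, 0.756, 0.0, -0.0]
force: [-0.3, -3.5, 0.2]
finger_gap: -0.0
gripper_force: 1.3
t: 10.0
tcp_pos: [0.5129, 0.039, 0.0912]
tool_rot: [0.654, 0.756, 0.0, -0.001]
force: [-0.6, -0.1, -0.7]
finger_gap: 0.0
gripper_force: 0.0
t: 10.3
tcp_pos: [0.5129, 0.0405, 0.0913]
tool_rot: [0.654, 0.757, -0.0, -0.0]
force: [0.9, -0.5, 0.0]
finger_gap: 0.002
gripper_force: 0.0
```

That was the first click, which snapped at about y=0.038. The next snaps should come at about 0.056 and 0.0735.

In the tool's units: 0.01 m is 0.0125, 0.008 m is 0.01.

```bash
echo '{"tx":[0.0025,0.005,0.0075,0.01,0.0125,0.0125],"ty":[0,0,0,0,0,0],"tz":[0,0,0,0,0,0],"spin":[0,0,0,0,0,0],"jaw":[0,0,0,0,0,0]}' | python3 drive.py; echo '{"tx":[0.0019,0.0038,0.0038],"ty":[0,0,0],"tz":[0,0,0],"spin":[0,0,0],"jaw":[0,0,0]}' | python3 drive.py;  echo '{"tx":[0.0013,0.0025,0.0025],"ty":[0,0,0],"tz":[0,0,0],"spin":[0,0,0],"jaw":[0,0,0]}' | python3 drive.py;  echo '{"tx":[0.0013,0.0025,0.0025],"ty":[0,0,0],"tz":[0,0,0],"spin":[0,0,0],"jaw":[0,0,0]}' | python3 drive.py
```

```text
t: 10.9
tcp_pos: [0.5117, 0.05, 0.0913]
tool_rot: [0.654, 0.757, -0.0, 0.0]
force: [-0.1, -3.2, 0.3]
finger_gap: -0.001
gripper_force: 1.3
t: 11.2
tcp_pos: [0.5113, 0.0531, 0.0913]
tool_rot: [0.654, 0.756, -0.0, 0.0]
force: [0.3, -4.3, -0.3]
finger_gap: 0.0
gripper_force: 2.0
t: 11.5
tcp_pos: [0.5109, 0.0556, 0.0913]
tool_rot: [0.654, 0.756, 0.0, -0.0]
force: [-0.3, -1.7, 0.1]
finger_gap: 0.001
gripper_force: 0.5
t: 11.8
tcp_pos: [0.5105, 0.0576, 0.0913]
tool_rot: [0.654, 0.757, 0.0, -0.0]
force: [0.5, 0.1, 1.1]
finger_gap: 0.002
gripper_force: 0.0
```

Second click, snapped at about 0.056. On to the third.

In the tool's units: 0.01 m is 0.0125, 0.008 m is 0.01.

```bash
echo '{"tx":[0.0025,0.005,0.0075,0.01,0.0125,0.0125],"ty":[0,0,0,0,0,0],"tz":[0,0,0,0,0,0],"spin":[0,0,0,0,0,0],"jaw":[0,0,0,0,0,0]}' | python3 drive.py; echo '{"tx":[0.0019,0.0038,0.0038],"ty":[0,0,0],"tz":[0,0,0],"spin":[0,0,0],"jaw":[0,0,0]}' | python3 drive.py;  echo '{"tx":[0.0013,0.0025,0.0025],"ty":[0,0,0],"tz":[0,0,0],"spin":[0,0,0],"jaw":[0,0,0]}' | python3 drive.py;  echo '{"tx":[0.0013,0.0013,0.0013],"ty":[0,0,0],"tz":[0,0,0],"spin":[0,0,0],"jaw":[0,0,0]}' | python3 drive.py
```

```text
t: 12.4
tcp_pos: [0.5092, 0.0669, 0.0913]
tool_rot: [0.654, 0.757, -0.0, 0.0]
force: [0.8, -2.0, -0.1]
finger_gap: 0.001
gripper_force: 0.8
t: 12.7
tcp_pos: [0.5088, 0.0697, 0.0913]
tool_rot: [0.654, 0.757, -0.0, 0.0]
force: [-0.4, -4.2, 0.8]
finger_gap: -0.0
gripper_force: 2.1
t: 13.0
tcp_pos: [0.5085, 0.0722, 0.0913]
tool_rot: [0.654, 0.756, 0.0, -0.0]
force: [0.1, -3.0, -0.5]
finger_gap: -0.002
gripper_force: 1.4
t: 13.3
tcp_pos: [0.5083, 0.0734, 0.0913]
tool_rot: [0.654, 0.756, 0.0, -0.0]
force: [-0.2, -0.7, 0.5]
finger_gap: -0.003
gripper_force: 0.2
```

In the tool's units: 0.0015 m is 0.0019, 0.001 m is 0.0013.

```bash
echo '{"tx":[0.0013,0.0019,0.0019],"ty":[0,0,0],"tz":[0,0,0],"spin":[0,0,0],"jaw":[0,0,0]}' | python3 drive.py
```

```text
t: 13.6
tcp_pos: [0.5079, 0.0747, 0.0913]
tool_rot: [0.654, 0.756, 0.0, -0.0]
force: [0.7, 0.3, -0.6]
finger_gap: -0.001
gripper_force: 0.0
```

The force has gone to zero, so the third click has snapped. Backing away, lifting clear and looking.

In the tool's units: -0.16 m is -0.2, -0.15 m is -0.1875.

```bash
echo '{"tx":[-0.0125,-0.025,-0.025,-0.025,-0.05,-0.1,-0.15,-0.2,-0.2,-0.2],"ty":[0,0,0,0,0,0,0,0,0,0],"tz":[0,0,-0.05,-0.1,-0.15,-0.1875,-0.1875,-0.1875,-0.1875,-0.1875],"spin":[0,0,0,0,0,0,0,0,0,0],"jaw":[0,0,0,0,0,0,0,0,0,0]}' | python3 drive.py; python3 - <<'E'
from h import *
s0={n:load(n) for n in('scene',)}
for n in('scene','side'):
    s=snap(n); W=world(s); P=W[s['range_z']>0]; C=np.array([.505,.0975])+.0025*EY
    q=P[:,:2]-C; cx=q@EX; cy=q@EY
    g=(P[:,2]>.08)&(P[:,2]<.1)&(abs(cx)<.03)&(abs(cy)<.09); print(n,g.sum(),'grip cy',np.percentile(cy[g],[2,50,98]))
    for nm,c in(('vial4',(.4368,.0544)),('vial2',(.582,.166))):
        m=(np.hypot(*(P[:,:2]-c).T)<.03)&(P[:,2]>.058)&(P[:,2]<.075); print(nm,P[m].mean(0).round(4))
    m=(np.hypot(*(P[:,:2]-[.41,.1615]).T)<.04)&(P[:,2]>.058)&(P[:,2]<.1); print('beaker',P[m].mean(0).round(4))
cv2.imwrite('pics/side4.png',cv2.resize(s['pixels'][150:300,200:400,::-1],None,fx=4,fy=4,interpolation=2))
E
```

```text
t: 14.6
tcp_pos: [0.5309, -0.0855, 0.2411]
tool_rot: [0.655, 0.755, 0.0, -0.0]
force: [-1.0, 0.8, 0.1]
finger_gap: -0.003
gripper_force: 0.0
scene 85 grip cy [-0.00362638  0.00476293  0.00824249]
vial4 [0.4358 0.0548 0.0648]
vial2 [0.5815 0.1662 0.0648]
beaker [0.4111 0.162  0.0653]
side 92 grip cy [-0.00380408  0.00440141  0.00756771]
vial4 [0.4369 0.0547 0.0645]
vial2 [0.5826 0.1663 0.0645]
beaker [0.4083 0.161  0.0648]
```

View pics/side4.png

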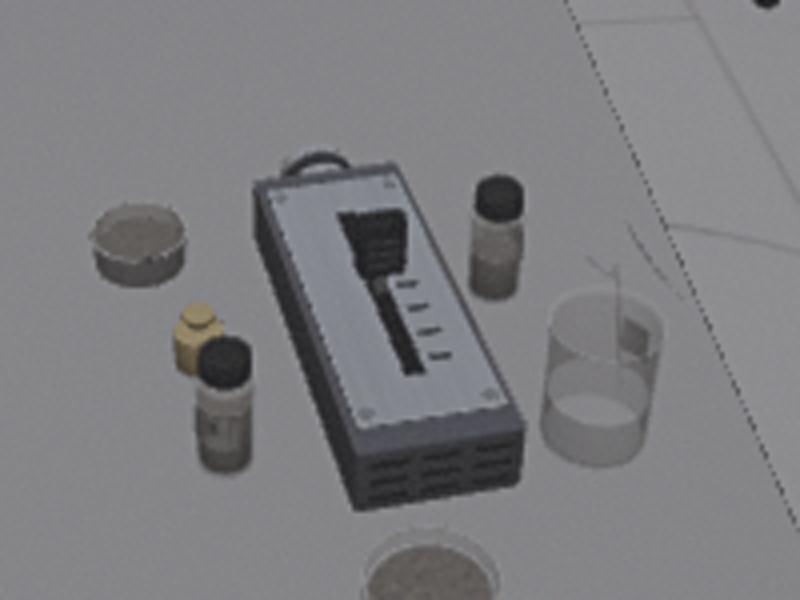

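The stem at (380,285) stands level with the fourth rib, and three ribs show beyond it, so the lever is in the third click (grip centre at case y ≈ +2 mm). All the neighbours are where they were. Handing in.

```bash
python3 -c "
from station import manip, imaging, sense
print(manip.sign_off())"
```

```text
the job is handed in; nothing more can be done
None
```

I pushed the lever home against its end stop (about 10 N), then back three clicks. The last pictures show it resting in the third click, with both vials and the beaker measured unmoved, the rest looking undisturbed, and the arm clear; I handed the job in about 15 s into the 48 s limit.

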